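Lower an inspection camera one hole on its telescoping post

ROBOT

A 6-joint arm with a two-finger parallel gripper is mounted at the origin on the work surface. World frame = base frame: x ahead of the robot, y to its left, z up, the work surface at z = 0. Lengths are in m, angles in rad, forces in N, time in s.
With the tool pointing down it reaches from about 0.3 to 0.85 m from the base axis. Payload 4.2 kg.
Tool frame: the origin (TCP) lies where the fingers leave the gripper's body, on its centre line; the fingertips stand 78 mm ahead of it and the grasp point (between the pads) lies 60 mm ahead of it (env.hold_point_z is the distance from the TCP to the grasp point, in m); z points along the fingers, y is the line along which they close (so a half turn about z gives the same grasp; the last joint's range is limited). The gripper opens to 91 mm and grips with 3 to 60 N. Pads are 32 mm wide; open, the fingers measure 118 mm over their backs; the gripper's body (76 mm by 178 mm) begins 60 mm behind the grasp point.
Start: joints at [-1.18, 0.32, 1.565, -0, 1.257, -0.02], TCP at [0.23, -0.527, 0.292] pointing down, gripper open.
Joint ranges: [-3.11, 3.11], [-0.84, 2.01], [0.21, 2.61], [-1.34, 4.49], [0.05, 2.63], [-2.56, 2.56]. Speed limits (rad/s): [2.57, 2.57, 3.14, 3.14, 3.14, 3.14].

INTERFACE

Orientations are given as a unit quaternion [x, y, z, w].
In Python, from plant import readout, get_image, camera_info, order, nets, env gives the robot as it stands.
- The arm moves only by the tool carry_out, never from a script. Its argument "steps" is a list that holds one entry, the list of rows, each a list of 6 numbers: the shift along the tool's x, y, z in mm, then the turn, a rotation vector about the tool's x, y, z in rad. In form: [[[tx, ty, tz, rx, ry, rz], ...]]. A call has 1 to 12 rows; each row is the pose to reach, as a shift and turn from the pose commanded when the call began, along the tool's axes at that moment; what a row does not reach only later rows make up. A row lasts 1/12 s, in which the tool goes at most 41.7 mm and 7.16 degrees, less where a joint would pass 70% of its speed; a pose out of reach is approached as far as the arm can. A call with a gripper value outside its range is refused whole. "grip" is the gripper command: -1 is fully open, 1 is shut, values between are in proportion, set as the call begins (left out, the last holds). The fingers move at their own pace and stop on an object; the grip force is fixed at half the most. Time passes only in rows, so rows that repeat a pose let the fingers close. It gives the time, the measured TCP pose, the force, the opening and the grip force at its end, in the units of the state.
- readout.get_state(): the state, without advancing time (a new reading comes with each control period).
- get_image(name): name is "side" or "top"; returns (picture, depth): 384x512x3 uint8, red, green, blue; 384x512 float32, m along the optical axis (not along the pixel's ray), 0 where there is no reading.
- camera_info(name): a dict with "K" (3x3 intrinsics, pixels), "k1" (the pictures are not rectified: a ray, as slopes to the right and down, at radius r is drawn at 1 + k1 r^2 times it, then the intrinsics apply), "position" and "attitude" of the camera in the world. Camera axes: x right, y down, z forward; pixel columns grow to the right and rows downward; lengths in m; the calibration is good to about 2 mm. A picture is of the moment at which its call begins. camera_info takes no time and is no camera call.
- order.close_job(): hands the job in; it is judged then, once.
Trained networks look in the newest picture that a camera, given by its name, has taken for a name from the list of things; names that differ only in an ending like _2 or _b are one class to them, and where a whole thing is asked for, a point or a joint stands for the part that bears it (a point fixed in the world has none). Each returns a list of dicts, best first, with "conf" (0 to 1); they miss things now and then, are a little off and sometimes report something else, mostly with a low value. They report only what shows in the picture. A call takes as long as a camera call.
- nets.silhouettes(target, camera): "pixels" (384x512 bool, what is visible of it) and "box" ([left, top, right, bottom] in pixels, round what is visible of it).
- nets.pinpoint(target, camera): "centre" ([row, column] in pixels: a listed point, or the origin of a listed thing).
The state is a dict: "t": time; "joint_positions": joint angles; "joint_velocities": joint speeds; "joint_torque": joint torques, N m; "ee_pos": TCP position; "ee_rot": TCP orientation; "wrist_force": force on the tool from outside, world axes, zero at the start; "ft_torque": the same for the moment, N m; "opening": finger opening in m; "grasp_force": force on a finger pad.
Only numpy, scipy, OpenCV 4.12 (cv2) and the standard library are available. Lean on these libraries where they do the work, as an engineer would, in place of code of your own. Each camera call takes 0.05 s, during which the arm holds its last target. There are 200 camera calls.

TASK

Bring the inspection camera down exactly one hole on its telescoping post: free the post's lock ring with its lever (the thread is not the usual hand on every stand, so feel which way it gives), squeeze the two red buttons on the camera head and lower the head until the pins click out into the next pair of holes, then turn the lock lever firmly tight again. Do not shift the circuit board under the camera or the bottle, screwdriver and parts tray beside the stand, and let go of everything at the end.

Things in the scene. Friction and masses are not known exactly. Their poses are not given: they have to be found in the camera images.
- stand: Camera stand fixed to the bench. Origin on the post's vertical axis at bench level; x points from the post along the camera boom, y to the left of that, z up. Grey base plate 260 x 200 x 14 mm, from x = -45 to +215 mm. Round aluminium outer tube, 34 mm diameter, 112 mm high. Boom (18 mm square) 244 mm high, camera (48 mm, ring light 72 mm) 140 mm out, both ride with the head.
- top_hole (a point): On the post's axis at the height of the top pair of holes (98 mm above the bench), where the locking pins stand at the start. The outer tube has four pairs of round holes on its +y and -y sides, 98, 74, 50 and 26 mm above the bench (24 mm pitch). A steel inner tube, 26 mm diameter, slides inside and carries the head.
- head_grip (a point): Middle of the black camera head on top of the inner tube, on the post's axis, half-way between the two red buttons; 240 mm above the bench at the start. The head is 46 mm along the stand's x and 37 mm along its y; top 23 mm above and underside 25 mm below this point. Axes as the stand's. The two button faces stand 52 mm apart when out, 39 mm when fully pressed.
- tube (a joint): How far tube, head and camera have been lowered, m: 0 in the top holes (start), 0.024 in the next, then 0.048, 0.072. 1.5 mm of play either way in a hole. Sliding friction of about 8 N carries the weight: with lock loose and buttons squeezed it goes where it is moved and stays. In a hole the pins hold it; a tight lock clamps it too (to about 35 N).
- button_left (a joint): Red sprung button on the head's +y side, 18 mm wide, 26 mm high; 0 = out, grows to 0.0065 m as it is pressed inwards (2.6 N to start, 7 N fully in). Button and locking pin (5 mm) are one piece: the pin is clear of its hole when pressed 4 mm or more; let go between holes, the tube wall keeps it pressed about 4 mm until it meets a hole and springs out.
- button_right (a joint): The same red sprung button on the head's -y side.
- lock_grip (a point): Grip point on the upright orange peg at the end of the lock lever: peg 15 mm diameter, from 118 to 174 mm above the bench, this point at 158 mm. It moves on a circle of 105 mm radius about the post's axis, on the stand's -x side. The lever is a dark rod 121 mm above the bench, from a black ring (50 mm diameter, 110 to 132 mm high) round the post.
- lock (a joint): Angle of the lock ring, rad: 0 = tight against its stop, grows as it is loosened, to 1.0 (end stop). Starts 0 to 0.08. It clamps harder the nearer it is to 0 and lets go entirely beyond 0.25; above 0.3 counts as loose, below 0.12 as tight. Which way it loosens is not marked. Turning takes about 2 to 8 N at the peg; the wrong way is solid within 9 mm. It stays where it is left.
- board_mid (a point): Middle of the loose green circuit board (80 x 60 x 5 mm, chips up to 12 mm high) lying on the base plate under the camera: leave it.
- flux_bottle: Loose amber bottle, 40 mm diameter, 100 mm high, beside the stand; origin at the centre of its underside: leave it.
- driver: Loose blue-handled screwdriver lying beside the stand: leave it.
- parts_tray: Loose red divided tray, 90 x 120 x 30 mm, beside the stand; origin at the centre of its underside: leave it.

How it is judged:
On the way, in this order (a step that is already met when the one before it is completed fails the run):
1. the lock is loose while the pins are still in the top holes (value of joint lock above 0.3 rad and value of joint tube below 0.004 m), for 0.1 s.
2. both buttons are squeezed in and the head is on its way down (value of joint each of button_left, button_right above 0.003 m and value of joint tube above 0.005 m).
3. the pins have clicked out into the next holes (value of joint tube between 0.021 and 0.027 m and value of joint each of button_left, button_right below 0.0015 m and value of joint lock above 0.25 rad), for 0.2 s.
At the end, for the whole second after the job is handed in: The tube sits one hole lower (24 mm, within 3 mm), both buttons fully out (within 1.5 mm), the lock tight (below 0.12 rad) and everything at rest (value of joint tube between 0.021 and 0.027 m and value of joint each of button_left, button_right below 0.0015 m and value of joint lock below 0.12 rad and linear speed of tube below 0.01 m/s); the robot touches nothing.
It fails at once if the circuit board was shifted by more than 15 mm (distance of board_mid from where it was at the start of the episode above 0.015 m).
It fails at once if the bottle was moved by more than 25 mm (distance of flux_bottle from where it was at the start of the episode above 0.025 m).
It fails at once if the screwdriver was moved by more than 25 mm (distance of driver from where it was at the start of the episode above 0.025 m).
It fails at once if the parts tray was moved by more than 25 mm (distance of parts_tray from where it was at the start of the episode above 0.025 m).
It also fails if it takes over 59 s, if anything falls off the work surface, if the arm or the gripper's body presses on something with over 40 N, if the wrist force passes 120 N, or if a joint passes its speed limit or range.

## Working session

There is one attempt and no reset: what is moved stays moved. The work goes in short steps, Python scripts to look and compute and a tool call to move; the robot and the scene stay as the last step left them, time stands still between calls to the robot, and variables do not carry over. Pictures are saved under pics/ and viewed, at most 10 in all, crops included, and the job is handed in when it is done.

Besides the shell and the picture viewer there is one more tool, called after "Emit:" as name(argument=value, ...) on one line, values as JSON. carry_out: Moves the arm, as the interface text tells. Its arguments: {"type":"object","properties":{"steps":{"type":"array","items":{"type":"array","items":{"type":"array","items":{"type":"number"}}}},"grip":{"type":"number"}},"required":["steps"]}

```bash
mkdir -p pics
cat > h.py <<'E'
import numpy as np, cv2
from scipy.spatial.transform import Rotation as R
from plant import readout, get_image, camera_info, order, nets, env
def rot(a):
    a=np.array(a,float)
    return a if a.shape==(3,3) else R.from_quat(a).as_matrix()
def ray(cam,row,col):
    c=camera_info(cam);K=np.array(c["K"]);k1=c["k1"]
    d=np.array([(col-K[0,2])/K[0,0],(row-K[1,2])/K[1,1]]);u=d.copy()
    for _ in range(20): u=d/(1+k1*(u@u))
    return np.array(c["position"]),rot(c["attitude"])@np.array([u[0],u[1],1.])
def at_z(cam,row,col,z):
    p,v=ray(cam,row,col); return p+v*(z-p[2])/v[2]
def at_d(cam,row,col,d):
    p,v=ray(cam,row,col); return p+v*d
E
python3 - <<'E'
from h import *
for c in("side","top"):
    im,d=get_image(c); cv2.imwrite(f"pics/{c}0.png",im[:,:,::-1]); i=camera_info(c); print(c,i)
    for n,z in(("stand",0),("top_hole",.098),("head_grip",.24),("lock_grip",.158),("flux_bottle",0),("parts_tray",0),("driver",.01),("board_mid",.016)):
        r=nets.pinpoint(n,c)[:2]
        for q in r: print(n,np.round(q["centre"]),round(q["conf"],2),np.round(at_z(c,*q["centre"],z),3))
print(readout.get_state())
E
```

```text
side {'K': array([[441.30505762,   0.        , 261.96632241],
       [  0.        , 441.30505762, 190.50773115],
       [  0.        ,   0.        ,   1.        ]]), 'k1': -0.008169449792402736, 'position': array([0.35773417, 0.75912406, 0.98601317]), 'attitude': array([-0.15020805,  0.91530793, -0.36772948,  0.06651288])}
stand [229. 262.] 0.57 [0.626 0.009 0.   ]
top_hole [207. 260.] 0.97 [0.627 0.015 0.098]
head_grip [169. 259.] 0.94 [0.629 0.017 0.24 ]
lock_grip [197. 301.] 0.58 [ 0.521 -0.002  0.158]
flux_bottle [277. 231.] 0.67 [0.65  0.188 0.   ]
parts_tray [174. 311.] 0.93 [ 0.55  -0.253  0.   ]
driver [197. 290.] 0.75 [ 0.583 -0.127  0.01 ]
board_mid [204. 229.] 0.76 [ 0.746 -0.038  0.016]
top {'K': array([[392.91701123,   0.        , 256.99721116],
       [  0.        , 392.91701123, 184.10190016],
       [  0.        ,   0.        ,   1.        ]]), 'k1': -0.10160792150387786, 'position': array([5.53787246e-01, 9.63568290e-04, 1.27365658e+00]), 'attitude': array([ 0.71336958, -0.69982611,  0.02873514, -0.02283723])}
stand [190. 252.] 0.91 [0.627 0.008 0.   ]
top_hole [191.
[... 451 characters left out ...]
([-1.18002147e+00,  3.19567168e-01,  1.56445460e+00,  6.89873234e-06,
        1.25738565e+00, -1.99618582e-02]), 'joint_velocities': array([ 7.72626595e-05,  1.11329915e-03, -1.81955182e-04,  1.21175658e-03,
        5.55151168e-04, -7.36558073e-04]), 'joint_torque': array([ 9.40735263e-04, -4.12334383e+01, -2.32234490e+01,  7.26658129e-02,
        3.75437667e-02, -1.89904519e-06]), 'ee_pos': array([ 0.22962104, -0.52718971,  0.29231248]), 'ee_rot': array([9.78986145e-01, 2.03926750e-01, 2.02987311e-05, 9.04244953e-05]), 'wrist_force': array([ 0.6189383 , -0.21036319, -0.24532407]), 'ft_torque': array([-0.01241192, -0.06314296,  0.06838582]), 'grasp_force': 0.0, 'opening': 0.0916631837437824}
```

Run:
```python
import cv2,numpy as np
a=cv2.imread("pics/side0.png")[100:320,160:400];b=cv2.imread("pics/top0.png")[100:320,140:380]
cv2.imwrite("pics/c0.png",cv2.resize(np.hstack([a,b]),(800,367),interpolation=cv2.INTER_CUBIC))
```

```text
(no output)
```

View pics/c0.png

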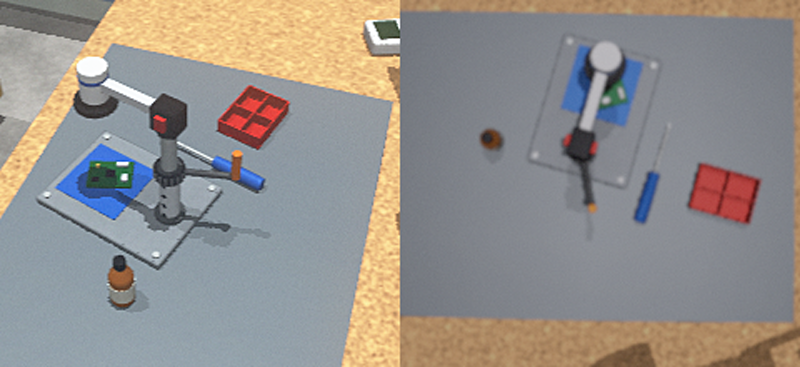

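The picture shows the head at about (580,145) in the right-hand crop and the peg at about (590,207). The bottle, driver and tray are well clear of the post. Next I'll work out the stand's yaw from the plate screws and the peg's position from depth.

Run:
```python
from h import *
im,d=get_image("top")
cs=[(569,40),(657,65),(625,181),(534,155)]
P=np.array([at_z("top",100+y/(5/3),140+(x-400)/(5/3),.014)[:2] for x,y in cs]);print(P.round(3))
for a,b in((3,0),(2,1)): v=P[a if 0 else b]-P[a];print("yaw",np.arctan2(v[1],v[0]))
v=P[0]-P[1];print(np.arctan2(v[1],v[0])-np.pi/2)
def sil(n,c,dd,lo,hi):
    for q in nets.silhouettes(n,c)[:2]:
        m=q["pixels"]&(dd>0);rr,cc=np.nonzero(m)
        X=np.array([at_d(c,r,k,dd[r,k]) for r,k in zip(rr,cc)])
        X=X[(X[:,2]>lo)&(X[:,2]<hi)] if len(X) else X
        if len(X): print(n,c,round(q["conf"],2),q["box"],len(X),"mid",((np.percentile(X,5,0)+np.percentile(X,95,0))/2).round(3),"mean",X.mean(0).round(3),"max",X.max(0).round(3))
im2,d2=get_image("side")
def colour(im,dd,c,f,lo,hi,box):
    h=cv2.cvtColor(im,cv2.COLOR_RGB2HSV).astype(int); m=f(h)&(dd>0)
    rr,cc=np.nonzero(m); X=np.array([at_d(c,r,k,dd[r,k]) for r,k in zip(rr,cc)])
    k=(X[:,2]>lo)&(X[:,2]<hi)&(abs(X[:,0]-box[0])<.06)&(abs(X[:,1]-box[1])<.06);X=X[k]
    print(c,len(X),X.mean(0).round(4),X.min(0).round(3),X.max(0).round(3),"rc",rr[k].mean().round(1),cc[k].mean().round(1)) if len(X) else print("none")
org=lambda h:(h[...,0]>5)&(h[...,0]<20)&(h[...,1]>150)
red=lambda h:((h[...,0]<5)|(h[...,0]>174))&(h[...,1]>140)
for i,dd,c in((im,d,"top"),(im2,d2,"side")):
    colour(i,dd,c,org,.11,.19,(.522,0)); colour(i,dd,c,red,.2,.28,(.625,.013))
sil("head_grip","top",d,.25,.28);sil("head_grip","side",d2,.2,.28)
s=readout.get_state();print(rot(s["ee_rot"]).round(3))
```

```text
[[ 0.841  0.046]
 [ 0.795 -0.127]
 [ 0.568 -0.068]
 [ 0.615  0.108]]
yaw -0.26911491643247426
yaw -0.2545699192294845
-0.25988159772597696
top 9 [ 0.5228 -0.0037  0.1699] [ 0.52  -0.007  0.125] [ 0.527 -0.001  0.179] rc 223.9 254.9
top 36 [0.6226 0.0155 0.2558] [ 0.61  -0.007  0.25 ] [0.636 0.04  0.266] rc 186.1 248.4
side 59 [0.5201 0.0007 0.1579] [ 0.515 -0.013  0.124] [0.526 0.007 0.178] rc 197.6 301.6
side 25 [0.6308 0.0395 0.2502] [0.621 0.034 0.233] [0.638 0.046 0.258] rc 172.2 255.0
head_grip top 0.84 [236.7, 123.6, 276.1, 197.5] 790 mid [ 0.689 -0.001  0.263] mean [ 0.689 -0.001  0.263] max [0.781 0.04  0.279]
head_grip side 0.77 [203.3, 133.6, 274.7, 200.2] 1440 mid [0.69  0.008 0.24 ] mean [0.697 0.008 0.246] max [0.795 0.046 0.278]
[[ 0.917  0.399  0.   ]
 [ 0.399 -0.917 -0.   ]
 [ 0.     0.    -1.   ]]
```

Emit:
carry_out(steps=[[[32,-24,0,0,0,0.02],[64,-48,0,0,0,0.05],[96,-72,0,0,0,0.08],[128,-96,0,0,0,0.11],[160,-121,0,0,0,0.14],[192,-146,0,0,0,0.17],[224,-171,0,0,0,0.2],[256,-196,0,0,0,0.23],[288,-220,0,0,0,0.25],[320,-245,0,0,0,0.27],[350,-268,0,0,0,0.276],[380,-291,0,0,0,0.276]]], grip=-1)

```text
t: 2.1
ee_pos: [0.4624, -0.1067, 0.2925]
ee_rot: [0.998, 0.067, 0.0, 0.0]
wrist_force: [0.5, -1.1, 0.6]
opening: 0.0913
grasp_force: 0.0
```

Emit:
carry_out(steps=[[[0,0,0,0,0,0],[0,0,0,0,0,0]]])

```text
t: 2.27
ee_pos: [0.4623, -0.1072, 0.2922]
ee_rot: [0.998, 0.069, -0.0, 0.0]
wrist_force: [-0.5, 0.2, -0.2]
opening: 0.0911
grasp_force: 0.0
```

```bash
cat >> h.py <<'E'
def go(x,y,z,yaw=None):
    "shift in tool mm and turn about tool z to TCP target; yaw = heading of tool y, deg"
    s=readout.get_state();M=rot(s["ee_rot"]);p=np.array(s["ee_pos"])
    cur=np.degrees(np.arctan2(M[1,1],M[0,1])); print("t",s["t"],"tcp",p.round(4),"tooly",cur.round(1),"z",M[:,2].round(3),"F",np.round(s["wrist_force"],1),"open",round(s["opening"],4),"j",np.round(s["joint_positions"],2))
    print("shift",(M.T@(np.array([x,y,z])-p)*1000).round(1),"turn",0 if yaw is None else round(-np.radians(yaw-cur),3))
E
python3 -c "
from h import *
go(.521,-.001,.218,-82.3)"
```

```text
t 2.2667 tcp [ 0.4623 -0.1072  0.2922] tooly -82.0 z [-0. -0. -1.] F [-0.5  0.2 -0.2] open 0.0911 j [-0.25  0.16  1.78 -0.    1.2   1.18]
shift [ 72.8 -97.1  74.1] turn 0.005
```

Move over the peg, then straight down, then narrow the fingers to a cage.

Emit:
carry_out(steps=[[[22,-29,0,0,0,0],[44,-58,0,0,0,0],[62,-83,0,0,0,0],[73,-97,0,0,0,0],[73,-97,0,0,0,0],[73,-97,20,0,0,0],[73,-97,40,0,0,0],[73,-97,58,0,0,0],[73,-97,70,0,0,0],[73,-97,74,0,0,0],[73,-97,74,0,0,0]]])

```text
t: 3.18
ee_pos: [0.5201, -0.0044, 0.2174]
ee_rot: [0.998, 0.066, -0.001, 0.0]
wrist_force: [0.7, -0.1, -0.3]
opening: 0.0908
grasp_force: 0.0
```

Emit:
carry_out(steps=[[[0,0,0,0,0,0],[0,0,0,0,0,0],[0,0,0,0,0,0],[0,0,0,0,0,0],[0,0,0,0,0,0],[0,0,0,0,0,0]]], grip=0.45)

```text
t: 3.68
ee_pos: [0.5212, -0.0026, 0.2186]
ee_rot: [0.998, 0.067, 0.0, 0.0]
wrist_force: [-0.3, 0.4, 0.2]
opening: 0.0541
grasp_force: 0.0
```

```bash
python3 -c "
from h import *
im,d=get_image('side');cv2.imwrite('pics/s1.png',cv2.resize(im[110:260,200:380,::-1],None,fx=4,fy=4,interpolation=2))
go(.521,-.001,.218,-82.3)"
```

```text
t 3.7333 tcp [ 0.5212 -0.0026  0.2185] tooly -82.3 z [ 0. -0. -1.] F [ 0.5 -0.  -0.2] open 0.0498 j [-0.03  0.3   1.8  -0.    1.05  1.41]
shift [ 0.1 -1.6  0.5] turn 0.001
```

View pics/s1.png

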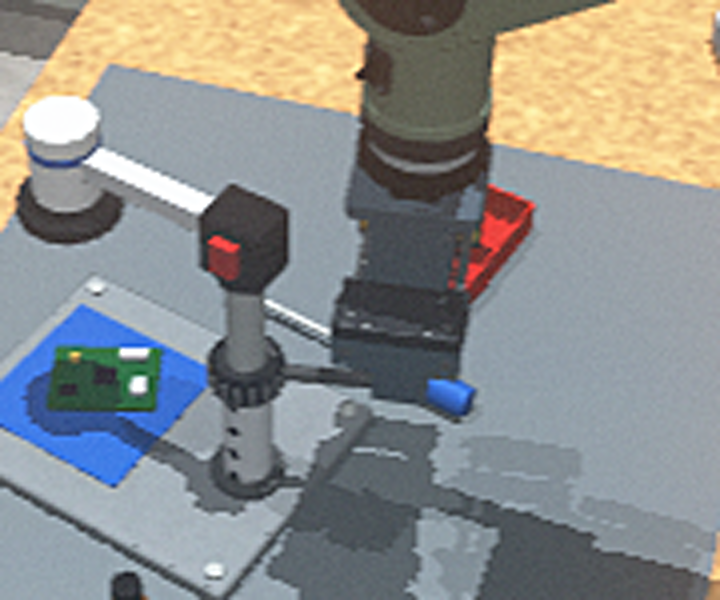

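The lever (crop row 375) runs in between the fingers, so the peg is caged. Close on it to confirm.

Emit:
carry_out(steps=[[[0,0,0,0,0,0],[0,0,0,0,0,0],[0,0,0,0,0,0],[0,0,0,0,0,0],[0,0,0,0,0,0],[0,0,0,0,0,0],[0,0,0,0,0,0],[0,0,0,0,0,0]]], grip=1)

```text
t: 4.4
ee_pos: [0.5211, -0.003, 0.2182]
ee_rot: [0.998, 0.067, -0.0, 0.0]
wrist_force: [0.3, -2.3, 0.6]
opening: 0.0145
grasp_force: 30.0
```

Emit:
carry_out(steps=[[[0,1,0,0,0,0],[0,2,0,0,0,0],[0,3,0,0,0,0],[0,4,0,0,0,0],[0,5,0,0,0,0],[0,6,0,0,0,0],[0,6,0,0,0,0]]])

```text
t: 4.98
ee_pos: [0.5219, -0.0077, 0.2182]
ee_rot: [0.998, 0.067, -0.0, -0.001]
wrist_force: [-0.9, 5.0, -0.5]
opening: 0.0139
grasp_force: 30.0
```

Emit:
carry_out(steps=[[[0,1,0,0,0,0],[0,2,0,0,0,0],[0,3,0,0,0,0],[0,4,0,0,0,0],[0,5,0,0,0,0],[0,5,0,0,0,0]]])

```text
t: 5.48
ee_pos: [0.5219, -0.0089, 0.2181]
ee_rot: [0.998, 0.066, -0.001, -0.006]
wrist_force: [-1.5, 19.4, 1.0]
opening: 0.0143
grasp_force: 30.0
```

Firm stop at 19 N, so +tool y tightens and −tool y loosens. Now compute the arc waypoints for loosening.

Run:
```python
import numpy as np
c=np.array([.6245,.0135]);s=np.array([.5226,-.0139]);a0=np.radians(192.3)
ty=np.array([.134,-.991]);tx=np.array([.991,.134])
for k in np.arange(0,.56,.05):
    p=c+.105*np.array([np.cos(a0-k),np.sin(a0-k)])-s
    print(k.round(2),(1e3*np.array([p@tx,p@ty])).round(1))
```

```text
0.0 [-0.  -5.1]
0.05 [ -0.3 -10.3]
0.1 [ -0.3 -15.6]
0.15 [ -0.1 -20.8]
0.2 [  0.4 -26. ]
0.25 [  1.2 -31.2]
0.3 [  2.2 -36.4]
0.35 [  3.4 -41.5]
0.4 [  5.  -46.5]
0.45 [  6.7 -51.4]
0.5 [  8.8 -56.3]
0.55 [ 11. -61.]
```

Emit:
carry_out(steps=[[[0,-5,0,0,0,0],[0,-10,0,0,0,0.05],[0,-16,0,0,0,0.1],[0,-21,0,0,0,0.15],[0,-26,0,0,0,0.2],[1,-31,0,0,0,0.25],[2,-36,0,0,0,0.3],[3,-41,0,0,0,0.35],[5,-46,0,0,0,0.4],[7,-51,0,0,0,0.45],[9,-56,0,0,0,0.5],[11,-61,0,0,0,0.55]]])

```text
t: 6.48
ee_pos: [0.5241, 0.0485, 0.2181]
ee_rot: [0.978, -0.207, -0.001, 0.001]
wrist_force: [-3.4, 0.4, 1.5]
opening: 0.0144
grasp_force: 30.0
```

Emit:
carry_out(steps=[[[0,0,0,0,0,0],[0,0,0,0,0,0],[0,0,0,0,0,0]]])

```text
t: 6.73
ee_pos: [0.5243, 0.0488, 0.2182]
ee_rot: [0.979, -0.205, -0.001, -0.0]
wrist_force: [-3.5, 3.7, 3.6]
opening: 0.0146
grasp_force: 30.0
```

Emit:
carry_out(steps=[[[0,0,0,0,0,0],[0,0,0,0,0,0],[0,0,0,0,0,0],[0,0,0,0,0,0],[0,0,0,0,0,0],[0,0,-20,0,0,0],[0,0,-50,0,0,0],[0,0,-85,0,0,0],[0,0,-120,0,0,0],[0,0,-145,0,0,0],[0,0,-155,0,0,0],[0,0,-155,0,0,0]]], grip=-1)

```text
t: 7.73
ee_pos: [0.5261, 0.0483, 0.3756]
ee_rot: [0.979, -0.206, 0.003, -0.001]
wrist_force: [0.3, -0.6, -0.3]
opening: 0.0903
grasp_force: 0.0
```

Run:
```python
from h import *
im,d=get_image('side')
for n in("head_grip","lock_grip","stand"):
  for z in ((.24,) if n=="head_grip" else (.158,) if n[0]=="l" else (0,)):
    for q in nets.pinpoint(n,"side")[:1]: print(n,round(q["conf"],2),at_z("side",*q["centre"],z).round(4))
go(.6238,.0137,.373,-105)
```

```text
head_grip 0.94 [0.6257 0.0106 0.24  ]
lock_grip 0.67 [0.5152 0.0557 0.158 ]
stand 0.79 [0.6213 0.0084 0.    ]
t 7.9333 tcp [0.5246 0.0482 0.3708] tooly -113.8 z [-0.005 -0.    -1.   ] F [-0.4  0.3 -0.2] open 0.0912 j [ 0.07  0.2   1.53 -0.    1.41  2.06]
shift [104.7  -8.4  -2.6] turn -0.153
```

Emit:
carry_out(steps=[[[35,-3,0,0,0,-0.05],[70,-6,0,0,0,-0.1],[95,-8,0,0,0,-0.153],[105,-8,0,0,0,-0.153],[105,-8,0,0,0,-0.153],[105,-8,0,0,0,-0.153]]])

```text
t: 8.43
ee_pos: [0.6239, 0.0134, 0.3715]
ee_rot: [0.991, -0.131, -0.002, 0.0]
wrist_force: [-1.1, -0.6, -0.3]
opening: 0.0912
grasp_force: 0.0
```

Run:
```python
from h import *
im,d=get_image('side');cv2.imwrite('pics/s2.png',cv2.resize(im[60:260,180:380,::-1],None,fx=3,fy=3,interpolation=2))
go(.624,.013,.3,-105)
```

```text
t 8.4833 tcp [0.6235 0.0136 0.3723] tooly -105.1 z [-0.003  0.    -1.   ] F [ 0.  -0.7  0.7] open 0.091 j [0.   0.37 1.3  0.   1.48 1.84]
shift [ 0.8  0.4 72.3] turn -0.001
```

View pics/s2.png

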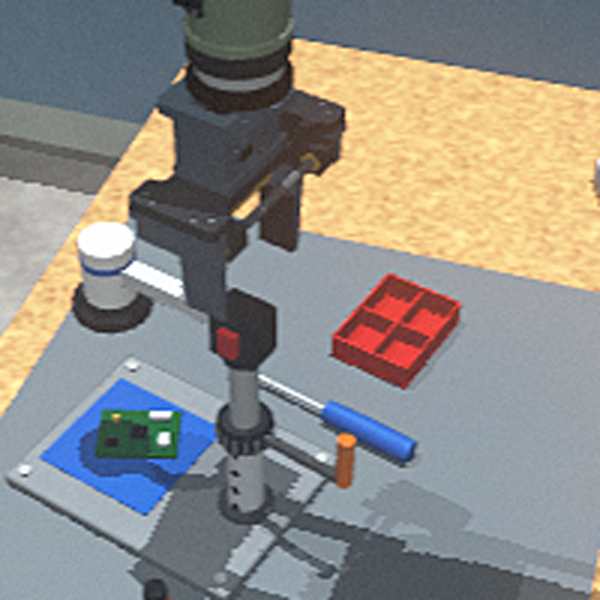

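The fingers straddle the head (crop (245,330)) and the lever has visibly swung to the loose side, with the peg at (345,460). Go down and squeeze.

Emit:
carry_out(steps=[[[0,0,15,0,0,0],[0,0,30,0,0,0],[0,0,45,0,0,0],[0,0,58,0,0,0],[0,0,68,0,0,0],[0,0,72,0,0,0],[0,0,72,0,0,0],[0,0,72,0,0,0]]])

```text
t: 9.15
ee_pos: [0.6244, 0.0135, 0.302]
ee_rot: [0.991, -0.131, 0.0, -0.0]
wrist_force: [-0.4, 0.0, 0.2]
opening: 0.0917
grasp_force: 0.0
```

Emit:
carry_out(steps=[[[0,0,0,0,0,0],[0,0,0,0,0,0],[0,0,0,0,0,0],[0,0,0,0,0,0],[0,0,0,0,0,0],[0,0,0,0,0,0],[0,0,0,0,0,0],[0,0,0,0,0,0],[0,0,0,0,0,0],[0,0,0,0,0,0]]], grip=1)

```text
t: 9.98
ee_pos: [0.6253, 0.0157, 0.3014]
ee_rot: [0.991, -0.131, 0.001, -0.003]
wrist_force: [2.6, 8.8, -0.3]
opening: 0.0388
grasp_force: 30.0
```

Emit:
carry_out(steps=[[[0,-2,0,0,0,0],[0,-2,2,0,0,0],[0,-2,4,0,0,0],[0,-2,6,0,0,0],[0,-2,8,0,0,0],[0,-2,10,0,0,0],[0,-2,12,0,0,0],[0,-2,12,0,0,0]]])

```text
t: 10.65
ee_pos: [0.6254, 0.016, 0.2891]
ee_rot: [0.991, -0.131, 0.0, -0.001]
wrist_force: [1.8, 5.8, 0.6]
opening: 0.0381
grasp_force: 30.0
```

Emit:
carry_out(steps=[[[0,-1,3,0,0,0],[0,-1,6,0,0,0],[0,-1,8,0,0,0],[0,-1,10,0,0,0]]])

```text
t: 10.98
ee_pos: [0.6254, 0.0161, 0.279]
ee_rot: [0.991, -0.131, 0.0, -0.0]
wrist_force: [0.8, 3.3, 2.9]
opening: 0.0384
grasp_force: 30.0
```

Emit:
carry_out(steps=[[[0,0,1,0,0,0],[0,0,2,0,0,0],[0,0,2,0,0,0],[0,0,2,0,0,0]]])

```text
t: 11.32
ee_pos: [0.6254, 0.0161, 0.2769]
ee_rot: [0.991, -0.131, -0.0, 0.0]
wrist_force: [1.8, 3.8, 0.8]
opening: 0.0384
grasp_force: 30.0
```

Run:
```python
from h import *
im,d=get_image('side');cv2.imwrite('pics/s3.png',cv2.resize(im[60:260,180:380,::-1],None,fx=3,fy=3,interpolation=2))
go(.6254,.016,.277,-105)
```

```text
t 11.3667 tcp [0.6254 0.0161 0.2769] tooly -105.0 z [-0. -0. -1.] F [1.6 2.8 0.2] open 0.0385 j [ 0.01  0.41  1.47 -0.    1.27  1.84]
shift [ 0.   0.1 -0.1] turn -0.0
```

View pics/s3.png

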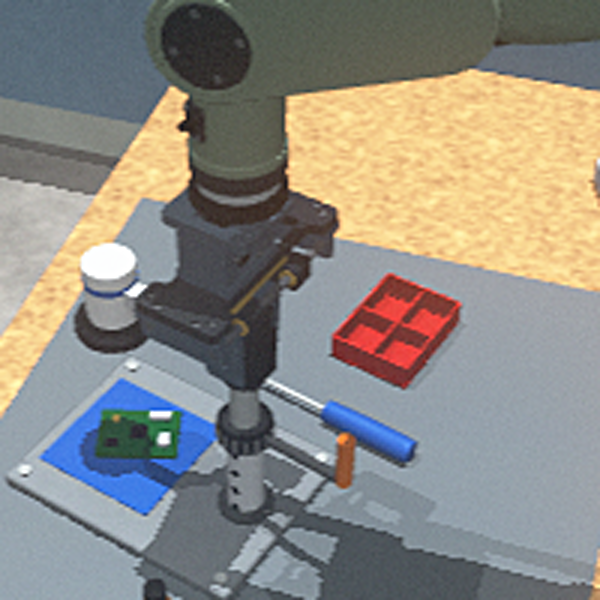

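The camera has dropped by about 20 crop px, which fits 24 mm. Now release.

Emit:
carry_out(steps=[[[0,0,0,0,0,0],[0,0,0,0,0,0],[0,0,0,0,0,0],[0,0,0,0,0,0],[0,0,0,0,0,0],[0,0,0,0,0,0]]], grip=-1)

```text
t: 11.87
ee_pos: [0.6251, 0.0159, 0.277]
ee_rot: [0.991, -0.131, -0.0, 0.0]
wrist_force: [0.6, -0.2, 0.3]
opening: 0.0757
grasp_force: 0.0
```

Emit:
carry_out(steps=[[[0,0,-20,0,0,0],[0,0,-50,0,0,0],[0,0,-80,0,0,0],[0,0,-100,0,0,0],[0,0,-105,0,0,0],[0,0,-105,0,0,0]]])

```text
t: 12.37
ee_pos: [0.6256, 0.0161, 0.3837]
ee_rot: [0.991, -0.131, 0.002, -0.0]
wrist_force: [0.3, -0.3, -0.3]
opening: 0.0913
grasp_force: 0.0
```

Run:
```python
from h import *
im,d=get_image('side');a=cv2.imread('pics/side0.png')
r=lambda i:cv2.resize(i[130:230,220:320],(400,400),interpolation=2)
cv2.imwrite('pics/s4.png',np.hstack([r(a),r(im[:,:,::-1])]))
for n,z in(("head_grip",.216),("lock_grip",.158)):
    for q in nets.pinpoint(n,"side")[:1]: print(n,round(q["conf"],2),np.round(q["centre"],1),at_z("side",*q["centre"],z).round(4))
go(.5243,.0488,.37,-113.8)
```

```text
head_grip 0.82 [176.  261.2] [0.624  0.0142 0.216 ]
lock_grip 0.91 [211.7 295.2] [0.5224 0.0519 0.158 ]
t 12.5167 tcp [0.6248 0.0161 0.3801] tooly -105.0 z [-0.004 -0.    -1.   ] F [ 0.4  0.6 -0.7] open 0.091 j [ 0.01  0.37  1.28 -0.    1.5   1.84]
shift [-105.5   -5.5   10.4] turn 0.153
```

View pics/s4.png

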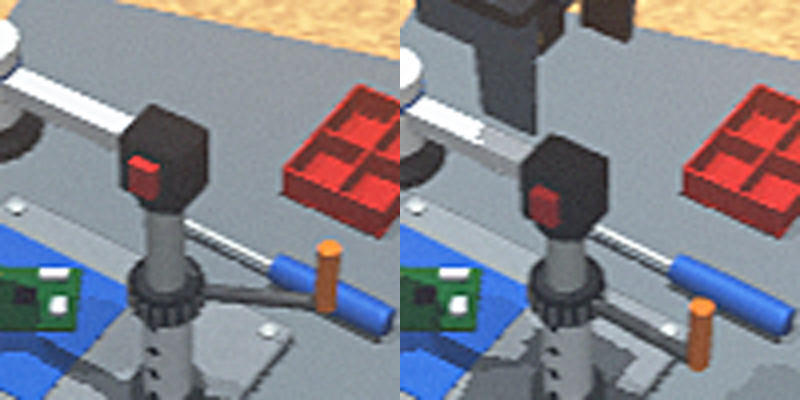

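The head is about 7 px lower than in the start picture. Whether the button is out can't be judged by eye, so measure the face by depth. At the start it stood about 26 mm off the axis.

Run:
```python
from h import *
for c in("side",):
  im,dd=get_image(c)
  h=cv2.cvtColor(im,cv2.COLOR_RGB2HSV).astype(int); m=((h[...,0]<5)|(h[...,0]>174))&(h[...,1]>140)&(dd>0)
  m[:, :245]=0;m[:,270:]=0
  rr,cc=np.nonzero(m);X=np.array([at_d(c,r,k,dd[r,k]) for r,k in zip(rr,cc)])
  k=(X[:,2]>.17)&(X[:,2]<.26);X=X[k]
  n=np.array([.259,.966]);print(len(X),X.mean(0).round(4),np.median(X,0).round(4),"off-axis",(np.median((X[:,:2]-[.6245,.0145])@n)).round(4))
  # head +y face, black pixels around the button
```

```text
34 [0.6285 0.0411 0.2232] [0.6276 0.0416 0.2266] off-axis 0.027
```

The face is 27 mm off axis and the head about 24 mm lower, so the pins are out. Back to the peg.

Emit:
carry_out(steps=[[[-35,-2,0,0,0,0.05],[-70,-4,0,0,0,0.1],[-95,-5,0,0,0,0.153],[-105,-6,0,0,0,0.153],[-105,-6,10,0,0,0.153],[-105,-6,40,0,0,0.153],[-105,-6,75,0,0,0.153],[-105,-6,110,0,0,0.153],[-105,-6,135,0,0,0.153],[-105,-6,155,0,0,0.153],[-105,-6,164,0,0,0.153],[-105,-6,164,0,0,0.153]]])

```text
t: 13.57
ee_pos: [0.525, 0.0488, 0.2149]
ee_rot: [0.979, -0.206, -0.003, 0.001]
wrist_force: [0.1, 0.4, 0.1]
opening: 0.0913
grasp_force: 0.0
```

Emit:
carry_out(steps=[[[0,0,0,0,0,0],[0,0,0,0,0,0],[0,0,0,0,0,0],[0,0,0,0,0,0],[0,0,0,0,0,0],[0,0,0,0,0,0],[0,0,0,0,0,0],[0,0,0,0,0,0],[0,0,0,0,0,0],[0,0,0,0,0,0],[0,0,0,0,0,0],[0,0,0,0,0,0]]], grip=1)

```text
t: 14.57
ee_pos: [0.5254, 0.0491, 0.2182]
ee_rot: [0.979, -0.206, -0.0, 0.0]
wrist_force: [-0.1, 0.1, 0.2]
opening: 0.014
grasp_force: 30.3
```

Run:
```python
from h import *
go(.5219,-.0089,.218,-85)
M=rot(readout.get_state()["ee_rot"]);s=np.array(readout.get_state()["ee_pos"])
c=np.array([.6238,.0145,0]);v=(s-c)[:2];a0=np.arctan2(v[1],v[0]);r=np.hypot(*v)
print("r",r,"toTight",np.radians(192.6)-a0%(2*np.pi))
for k in np.arange(.05,.66,.05):
    p=M.T@(c+[r*np.cos(a0+k),r*np.sin(a0+k),s[2]]-s);print(k.round(2),(1e3*p[:2]).round(1))
```

```text
t 14.5667 tcp [0.5254 0.0491 0.2182] tooly -113.8 z [-0. -0. -1.] F [-0.1  0.1  0.2] open 0.014 j [ 0.07  0.31  1.78 -0.    1.05  2.06]
shift [20.2 54.5  0.2] turn -0.502
r 0.10433709748627966 toTight 0.5581523196971019
0.05 [0.5 5.2]
0.1 [ 1.3 10.3]
0.15 [ 2.4 15.5]
0.2 [ 3.7 20.5]
0.25 [ 5.2 25.5]
0.3 [ 7.  30.4]
0.35 [ 9.1 35.2]
0.4 [11.3 39.9]
0.45 [13.8 44.5]
0.5 [16.6 48.9]
0.55 [19.5 53.2]
0.6 [22.7 57.3]
0.65 [26.1 61.3]
```

Gripped. Turn it tight along the arc, pressing a little past the stop.

Emit:
carry_out(steps=[[[1,5,0,0,0,-0.05],[1,10,0,0,0,-0.1],[2,16,0,0,0,-0.15],[4,21,0,0,0,-0.2],[5,26,0,0,0,-0.25],[7,30,0,0,0,-0.3],[9,35,0,0,0,-0.35],[11,40,0,0,0,-0.4],[14,45,0,0,0,-0.45],[17,49,0,0,0,-0.5],[20,53,0,0,0,-0.54],[21,56,0,0,0,-0.54]]])

```text
t: 15.57
ee_pos: [0.5229, -0.0084, 0.2182]
ee_rot: [0.998, 0.062, 0.001, -0.003]
wrist_force: [3.1, 17.0, -2.5]
opening: 0.0145
grasp_force: 30.0
```

Emit:
carry_out(steps=[[[0,1,0,0,0,0],[0,2,0,0,0,0],[0,2,0,0,0,0],[0,2,0,0,0,0]]])

```text
t: 15.9
ee_pos: [0.5229, -0.0086, 0.2182]
ee_rot: [0.998, 0.061, 0.001, -0.004]
wrist_force: [1.6, 15.0, -0.5]
opening: 0.0141
grasp_force: 30.0
```

Firm at the same stop as before. Unload, release and retreat.

Emit:
carry_out(steps=[[[0,-2,0,0,0,0],[0,-4,0,0,0,0],[0,-4,0,0,0,0]]])

```text
t: 16.15
ee_pos: [0.5228, -0.0078, 0.2182]
ee_rot: [0.998, 0.062, 0.001, -0.0]
wrist_force: [3.9, 4.0, -2.9]
opening: 0.0144
grasp_force: 30.0
```

Emit:
carry_out(steps=[[[0,0,0,0,0,0],[0,0,0,0,0,0],[0,0,0,0,0,0],[0,0,0,0,0,0],[0,0,0,0,0,0],[0,0,0,0,0,0],[0,0,-20,0,0,0],[0,0,-50,0,0,0],[0,0,-80,0,0,0],[0,0,-110,0,0,0],[-35,0,-120,0,0,0],[-70,0,-120,0,0,0]]], grip=-1)

```text
t: 17.15
ee_pos: [0.4538, -0.0174, 0.3411]
ee_rot: [0.998, 0.063, 0.003, 0.001]
wrist_force: [-0.2, -0.5, -0.4]
opening: 0.0902
grasp_force: 0.0
```

Run:
```python
from h import *
c="side";im,dd=get_image(c);cv2.imwrite('pics/s5.png',cv2.resize(im[110:260,200:380,::-1],None,fx=4,fy=4,interpolation=2))
q=nets.pinpoint("lock_grip",c)[0];print(q["conf"],at_z(c,*q["centre"],.158).round(4))
h=cv2.cvtColor(im,cv2.COLOR_RGB2HSV).astype(int); m=((h[...,0]<5)|(h[...,0]>174))&(h[...,1]>140)&(dd>0)
m[:, :245]=0;m[:,270:]=0
rr,cc=np.nonzero(m);X=np.array([at_d(c,r,k,dd[r,k]) for r,k in zip(rr,cc)]);X=X[(X[:,2]>.17)&(X[:,2]<.26)]
print(len(X),np.median(X,0).round(4),(np.median((X[:,:2]-[.6245,.0145])@[.259,.966])).round(4))
go(.45,0,.33)
```

```text
0.59 [0.5147 0.0019 0.158 ]
22 [0.6292 0.0389 0.2296] 0.0241
t 17.25 tcp [ 0.4481 -0.0176  0.3389] tooly -82.9 z [-0.002 -0.    -1.   ] F [ 0.1 -0.3 -0.3] open 0.0907 j [-0.06  0.09  1.75 -0.    1.31  1.38]
shift [  4.1 -17.2   8.9] turn 0
```

View pics/s5.png

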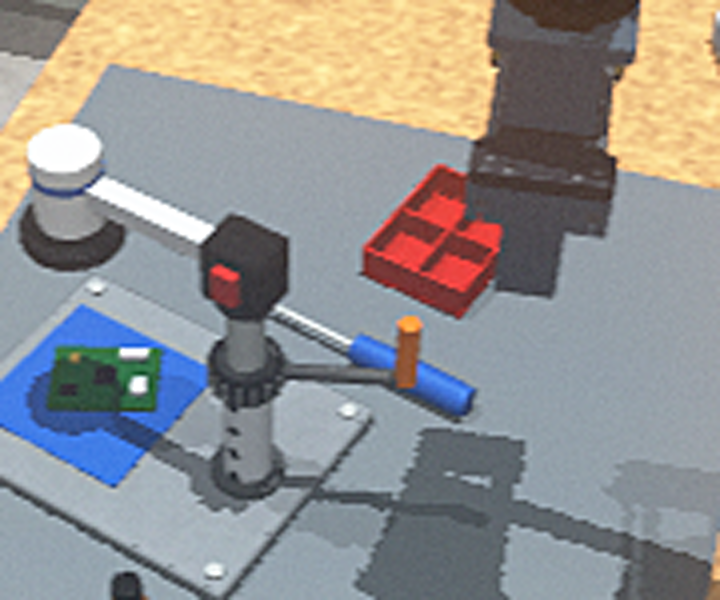

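The view shows the lever back at its tight position and nothing else moved. The depth reading of the button is noisy, so compare its offset against the head silhouette with the earlier, known-out picture.

Run:
```python
import cv2,numpy as np
a=cv2.imread('pics/s1.png');b=cv2.imread('pics/s5.png')
def red(i):
    h=cv2.cvtColor(i,cv2.COLOR_BGR2HSV).astype(int);m=((h[...,0]<6)|(h[...,0]>172))&(h[...,1]>120)&(h[...,2]>80);m[:,:190]=0;m[:,260:]=0
    m[:215]=0;m[330:]=0;r,c=np.nonzero(m);return np.array([c.mean(),r.mean(),len(r),np.percentile(c,2),np.percentile(c,98),np.percentile(r,2),np.percentile(r,98)])
print(red(a).round(1),red(b).round(1))
def match(t,reg):
    y0,y1,x0,x1=reg;T=t[y0:y1,x0:x1];R=cv2.matchTemplate(b[y0:y1+60,x0-15:x1+25],T,cv2.TM_CCOEFF_NORMED);_,v,_,l=cv2.minMaxLoc(R);return l[0]-15,l[1],round(v,3)
print("head right part",match(a,(175,300,242,295)),"camera",match(a,(90,180,10,115)),"button",match(a,(228,290,200,250)))
```

```text
[223.2 256.8 966.  210.  237.  237.  276. ] [224.6 284.7 881.  212.  237.  266.  304. ]Traceback (most recent call last):
  File "<stdin>", line 9, in <module>
  File "<stdin>", line 8, in match
cv2.error: OpenCV(4.12.0) /io/opencv/modules/imgproc/src/templmatch.cpp:1179: error: (-215:Assertion failed) _img.size().height <= _templ.size().height && _img.size().width <= _templ.size().width in function 'matchTemplate'
```

Run:
```python
import cv2
a=cv2.imread('pics/s1.png');b=cv2.imread('pics/s5.png')
def match(y0,y1,x0,x1):
    R=cv2.matchTemplate(b[y0:y1+60,x0-15:x1+25],a[y0:y1,x0:x1],cv2.TM_CCOEFF_NORMED);_,v,_,l=cv2.minMaxLoc(R);return l[0]-15,l[1],round(v,3)
print("head",match(178,235,195,292),"camera",match(90,180,20,115),"button",match(228,290,203,245))
import sys;sys.path.insert(0,'.')
from h import *
c=camera_info("side");K=np.array(c["K"]);Rm=rot(c["attitude"]).T
def pj(p):
    q=Rm@(np.array(p)-c["position"]);return 4*(K@(q/q[2]))[:2]
p=np.array([.631,.039,.24])
print("24mm down",pj(p-[0,0,.024])-pj(p),"4mm in",pj(p-.004*np.array([.259,.966,0]))-pj(p))
```

```text
head (0, 29, 0.986) camera (3, 29, 0.956) button (1, 28, 0.968)
24mm down [ 0.88032447 27.95347864] 4mm in [ 3.72765451 -3.83106853]
```

The button moved (1.4, 27.9) px. Out would be (0.9, 28) and still held in would be (4.6, 24), so it is out and 24 mm lower. Handing in.

```bash
python3 -c "
from h import *
print(order.close_job())"
```

```text
the job is handed in; nothing more can be done
None
```

I lowered the camera one hole (about 24 mm) and turned the lock back to its firm stop. The gripper is open and clear, the job is handed in with no verdict returned, and I confirmed only the left button is out.

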